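# Switch on the locked bench outlet

## Task

On the repair bench stands a board with two locking toggle switches. Switch on the one with the red grip: pull its bat straight out along itself against the spring to unlock it, swing it over to the other side (the side of the green dot), let it spring fully back into its lock and let go. Leave the blue switch alone.

Things in the scene. Friction and masses are not known exactly. Their poses are not given: they have to be found in the camera images.
- red_grip (a point): Centre of the red paddle grip on the red switch's bat, 122 mm above the bench when home. z points outward along the bat (to pull), y is level, along its hinge axis. The paddle is 20 x 14 x 30 mm along x, y, z. The hinge lies 70 mm back down the bat, plus the pull. Below: stem 7 to 12 mm thick, brass lock tabs up to 30 mm above the hinge, grey box 100 x 60 mm, top at 52 mm. May swap with blue.
- red_flip (a joint): Red bat's angle about its level hinge (rad). 0 = off, the start: leaning 0.40 rad from upright towards the robot, over a black dot. 0.80 = on: 0.40 rad the other way, over a green dot. It grows as the grip goes along its x axis. With the bat home it is locked with 0.08 rad of play; pulled out it swings freely (about 1 N at the grip) and stays where it is left.
- red_pull (a joint): How far the red bat is pulled out along itself (m): 0 = home, 0.012 = stop. A spring draws it home (4 N at 0, 7 N at the stop). It clears the lock tabs from about 0.008 and can drop home again only within 0.08 rad of either end of the swing.
- blue_grip (a point): Centre of the blue paddle grip of the other switch, the same in size and make, on the same board about 170 mm to one side of the red one; to be left as it is. Between the two boxes is a black socket block, its top 40 mm above the bench.

How it is judged:
On the way:
1. the red bat is pulled out of its lock while still on the off side (value of joint red_pull above 0.006 m and value of joint red_flip below 0.3 rad), for 0.04 s.
At the end, for the whole second after the job is handed in: The red bat leans to the on side (flip above 0.68 rad), has sprung back home into its lock (pulled out less than 3 mm), is at rest and released, and the blue grip is within 15 mm of where it was (value of joint red_flip above 0.68 rad and value of joint red_pull below 0.003 m and velocity of joint red_flip between -0.1 and 0.1 rad/s and distance of blue_grip from where it was at the start of the episode below 0.015 m); the robot touches nothing.
It fails at once if the blue switch is pulled or flipped (its grip moves over 15 mm) (distance of blue_grip from where it was at the start of the episode above 0.015 m).
It also fails if it takes over 32 s, if anything falls off the work surface, if the arm or the gripper's body presses on something with over 40 N, if the wrist force passes 120 N, or if a joint passes its speed limit or range.

## Robot

A 7-joint arm with a two-finger parallel gripper is mounted at the origin on the work surface. World frame = base frame: x ahead of the robot, y to its left, z up, the work surface at z = 0. Lengths are in m, angles in rad, forces in N, time in s.
With the tool pointing down it reaches from about 0.425 to 0.975 m from the base axis. Payload 16.7 kg.
Tool frame: the origin (TCP) lies on the centre line of the jaws, within the pads' length; the fingertips stand 8 mm ahead of it and the grasp point (between the pads) lies 11 mm behind it (arm.nose_length is the distance from the TCP to the fingertips, in m); z points along the fingers, x is the direction in which the jaws open and shut, and the axes are right-handed (so a half turn about z gives the same grasp; the last joint's range is limited). The gripper opens to 85 mm and grips with 20 to 120 N. Pads are 22 mm wide; open, the fingers measure 114 mm over their backs; the gripper's body (76 mm by 85 mm) begins 54 mm behind the grasp point. The pads swing forward as they close: fully open they stand 13 mm farther back than shut.
Start: joints at [-1.389, 0.426, 0.074, 1.606, -0.034, 1.111, -0.067], TCP at [0.219, 0.638, 0.208] pointing down, gripper open.
Joint ranges: [-2.85, 2.85], [-0.5, 2.14], [-1.23, 1.37], [0.21, 2.46], [-1.02, 4.16], [0.16, 2.05], [-2.73, 2.73]. Speed limits (rad/s): [1.89, 1.89, 2.39, 2.39, 3.01, 3.01, 3.01].

## Interface

Orientations are given as a rotation vector (axis times angle).
In Python, from rig import arm, snapshot, models gives the robot as it stands. The module is installed in compiled form; this text tells all that it offers.
- The arm moves only by the tool arm_command, never from a script. Its argument "rows" is one flat list of numbers, 7 for each row, row after row: the shift along the tool's x, y, z as a fraction of full scale, then the turn, a rotation vector about the tool's x, y, z as a fraction of full scale, then the opening, from 0 (shut) to 1 (fully open). A call has 1 to 12 rows; each row is the pose to reach, as a shift and turn from the pose measured when the call began, along the tool's axes at that moment; what a row does not reach only later rows make up. Full scale, the value 1, is 0.4 m for a shift and 45 degrees for a turn. A row lasts 1/12 s, in which the tool goes at most 41.7 mm and 7.16 degrees, less where a joint would pass 70% of its speed; a pose out of reach is approached as far as the arm can. A call with a number of a shift or a turn outside -1 to 1 is refused whole. A call with a gripper value outside its range is refused whole. The fingers move at their own pace and stop on an object; the grip force is fixed at half the most. Time passes only in rows, so rows that repeat a pose let the fingers close. It gives the time, the measured TCP pose, the force and the opening at its end, in the units of the state.
- arm.observe(): the state, without advancing time (a new reading comes with each control period).
- snapshot(name): name is "side" or "top"; returns a dict with "img" (384x512x3 uint8, red, green, blue), "mtx" (3x3 intrinsics, pixels), "k1" (the pictures are not rectified: a ray, as slopes to the right and down, at radius r is drawn at 1 + k1 r^2 times it, then the intrinsics apply), "R" (3x3) and "t" (3): a world point X has camera coordinates R X + t. Camera axes: x right, y down, z forward; pixel columns grow to the right and rows downward; lengths in m; the calibration is good to about 2 mm. A picture is of the moment at which its call begins. There is no depth.
- arm.job_done(): hands the job in, once; it reports no verdict.
Trained networks look in a picture, given as the dict that the camera call returned (one of the last four; its "shot" number tells which), for a name from the list of things; names that differ only in an ending like _2 or _b are one class to them, and where a whole thing is asked for, a point or a joint stands for the part that bears it (a point fixed in the world has none). Each returns a list of dicts, best first, with "score" (0 to 1); they miss things now and then, are a little off and sometimes report something else, mostly with a low value. They report only what shows in the picture. A call takes as long as a camera call.
- models.regions_of(query, picture): "mask" (384x512 bool, what is visible of it).
- models.spot_point(query, picture): "at" ([x, y, z] in m, in world coordinates, good to about 4 mm: a listed point, or the origin of a listed thing).
The state is a dict: "time_s": time; "joints": joint angles; "qvel": joint speeds; "joint_torque": joint torques, N m; "eef_pos": TCP position; "tool_rot": TCP orientation; "ft_force": force on the tool from outside, world axes, zero at the start; "torque": the same for the moment, N m; "finger_gap": finger opening in m.
Only numpy, scipy, OpenCV 4.12 (cv2) and the standard library are available. Lean on these libraries where they do the work, as an engineer would, in place of code of your own. Each camera call takes 0.05 s, during which the arm holds its last target. There are 200 camera calls.

## Working session

There is one attempt and no reset: what is moved stays moved. The work goes in short steps, Python scripts to look and compute and a tool call to move; the robot and the scene stay as the last step left them, time stands still between calls to the robot, and variables do not carry over. Pictures are saved under pics/ and viewed, about 8 in all and at most 12, crops included, and the job is handed in when it is done.

Besides the shell and the picture viewer there is one more tool, called after "Request:" as name(argument=value, ...) on one line, values as JSON. arm_command: Moves the arm, as the interface text tells. Its arguments: {"type":"object","properties":{"rows":{"type":"array","items":{"type":"number"}}},"required":["rows"]}

```bash
mkdir -p pics; python3 - <<'E'
from rig import arm,snapshot,models
import cv2,numpy as np
s=arm.observe();print({k:np.round(v,3) for k,v in s.items()})
ims=[]
for n in("side","top"):
    p=snapshot(n);ims.append(p["img"])
    print(n,np.round(-p["R"].T@p["t"],3))
    for q in("red_grip","blue_grip"):
        for r in models.spot_point(q,p)[:2]:print(n,q,np.round(r["at"],4),round(r["score"],2))
im=cv2.resize(np.hstack(ims),(800,300));cv2.imwrite("pics/a.png",im[:,:,::-1])
E
```

```text
{'time_s': np.float64(0.0), 'joints': array([-1.39 ,  0.427,  0.074,  1.607, -0.034,  1.111, -0.067]), 'qvel': array([ 0.   ,  0.002, -0.001,  0.001, -0.   , -0.002,  0.   ]), 'joint_torque': array([ 1.0000e-03, -9.4980e+01,  3.7610e+00, -4.6355e+01,  1.9000e-02,
        9.0000e-03, -0.0000e+00]), 'eef_pos': array([0.219, 0.638, 0.208]), 'tool_rot': array([ 2.556e+00,  1.825e+00, -2.000e-03]), 'ft_force': array([-0.474,  0.961, -0.627]), 'torque': array([ 0.049,  0.012, -0.007]), 'finger_gap': np.float64(0.085)}
side [ 0.391 -0.467  0.501]
side red_grip [ 0.5938 -0.0352  0.1205] 0.97
top [0.394 0.049 0.747]
top red_grip [ 0.5948 -0.0377  0.1214] 0.71
top blue_grip [0.5287 0.1233 0.1246] 0.51
```

View pics/a.png

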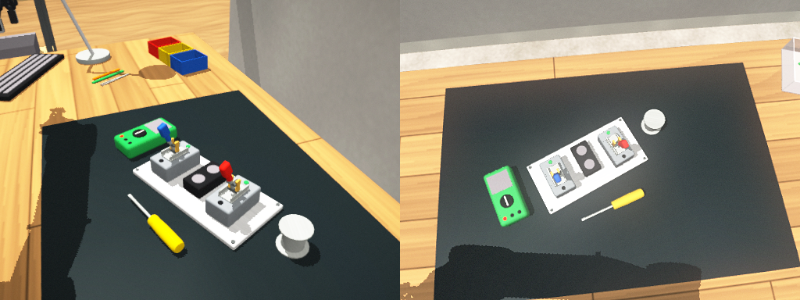

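The board runs from blue (left in the top view, about 558,175) to red (about 622,145). Next I'll zoom in on red for its lean direction.

```bash
python3 - <<'E'
from rig import arm,snapshot,models
import cv2,numpy as np
out=[]
for n in("side","top"):
    p=snapshot(n)
    X=np.array([.594,-.037,.1]);c=p["R"]@X+p["t"];u=p["mtx"]@(c/c[2]);u=u[:2].astype(int)
    x0,y0=u[0]-45,u[1]-40
    print(n,x0,y0)
    cr=p["img"][y0:y0+90,x0:x0+90];out.append(cv2.resize(cr,(396,396),interpolation=cv2.INTER_CUBIC))
    for q in("red_grip","blue_grip"):
        for r in models.spot_point(q,p)[:1]:print(n,q,np.round(r["at"],4),round(r["score"],2))
cv2.imwrite("pics/b.png",np.hstack(out)[:,:,::-1])
E
```

```text
side 243 189
side red_grip [ 0.5941 -0.0328  0.1206] 0.87
side blue_grip [0.5284 0.1264 0.1223] 0.64
top 240 147
top red_grip [ 0.5958 -0.0365  0.123 ] 0.56
top blue_grip [0.526  0.1223 0.1259] 0.43
```

View pics/b.png

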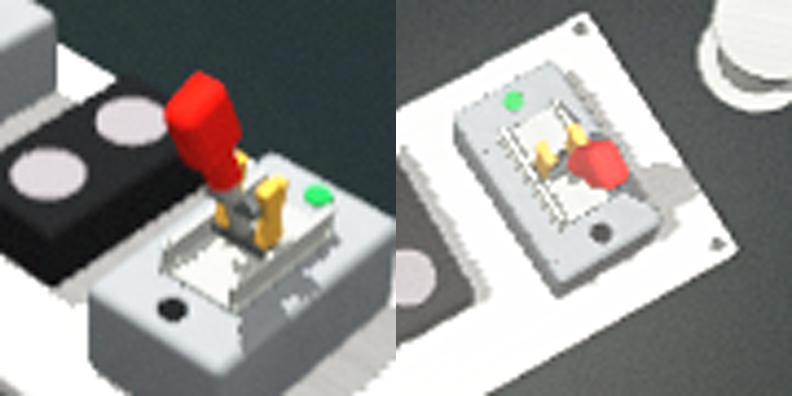

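The bat leans over the black dot, at about (601,232) in the right crop. The green dot is at about (513,101). I'll work out the frame from these dots and plan the approach.

```bash
cat > h.py <<'E'
import numpy as np
from scipy.spatial.transform import Rotation as Ro
from rig import arm,snapshot,models
G0=np.array([.5945,-.0357,.122]); ang=np.deg2rad(22.8)
up=np.array([0,0,1.])
def frame(th,a=None):   # th=flip ; returns x,y,z of bat
    a=ang if a is None else a
    d=np.array([np.cos(a),np.sin(a),0]);l=th-.4
    z=np.sin(l)*d+np.cos(l)*up;y=np.cross(up,d);return np.cross(y,z),y,z
def hinge(): return G0-.07*frame(0)[2]
def toolR(th):
    x,y,z=frame(th);return np.c_[-y,np.cross(-z,-y),-z]
def pose(th,pull,above=0,off=0):  # TCP so that grasp point is 'above' the grip centre
    z=frame(th)[2];return hinge()+z*(.07+pull+above-.011),toolR(th)
def st():
    s=arm.observe();print("t%.2f"%s["time_s"],"pos",np.round(s["eef_pos"],4),"F",np.round(s["ft_force"],1),"M",np.round(s["torque"],2),"gap",round(float(s["finger_gap"]),4),"q",np.round(s["joints"],2));return s
def rel(p,R,s=None):
    s=s or arm.observe();R0=Ro.from_rotvec(s["tool_rot"]).as_matrix()
    return np.round(np.r_[R0.T@(p-s["eef_pos"])/.4,Ro.from_matrix(R0.T@R).as_rotvec()/(np.pi/4)],4)
E
python3 - <<'E'
from h import *
import cv2
p=snapshot("top")
def ray(u,z):
    K=p["mtx"];n=(np.array(u)-K[:2,2])/[K[0,0],K[1,1]];m=n.copy()
    for _ in range(10): m=n/(1+p["k1"]*(m@m))
    C=-p["R"].T@p["t"];v=p["R"].T@np.r_[m,1];return C+v*(z-C[2])/v[2]
b,g=ray((286.6,199.7),.052),ray((266.6,170),.052);d=g-b
print(b,g,np.degrees(np.arctan2(d[1],d[0])),"mid",(b+g)/2,"hinge",hinge())
st()
P,R=pose(0,0,.10)
print(P,rel(P,R))
E
```

```text
[ 0.58137271 -0.04302888  0.052     ] [ 0.65104408 -0.0090029   0.052     ] 26.0298736514271 mid [ 0.61620839 -0.02601589  0.052     ] hinge [ 0.61962933 -0.0251366   0.05752573]
t0.65 pos [0.2193 0.6384 0.2084] F [-0.3 -0.4  0. ] M [-0.02 -0.03  0.05] gap 0.0853 q [-1.39  0.43  0.07  1.61 -0.03  1.11 -0.07]
[ 0.56254985 -0.04913061  0.20397443] [-1.3468  1.37    0.0111  0.2335  0.6124  3.0211]
```

Request:
arm_command(rows=[-0.5, 0.45, -0.3, 0, 0, 0.9, 1, -0.5, 0.45, -0.3, 0, 0, 0.9, 1, -0.5, 0.45, -0.3, 0, 0, 0.9, 1, -0.5, 0.45, -0.3, 0, 0, 0.9, 1, -0.5, 0.45, -0.3, 0, 0, 0.9, 1, -0.5, 0.45, -0.3, 0, 0, 0.9, 1, -0.5, 0.45, -0.3, 0, 0, 0.9, 1, -0.5, 0.45, -0.3, 0, 0, 0.9, 1, -0.5, 0.45, -0.3, 0, 0, 0.9, 1, -0.5, 0.45, -0.3, 0, 0, 0.9, 1, -0.5, 0.45, -0.3, 0, 0, 0.9, 1, -0.5, 0.45, -0.3, 0, 0, 0.9, 1])

```text
time_s: 1.65
eef_pos: [0.3238, 0.3915, 0.3277]
tool_rot: [3.029, 0.83, -0.001]
ft_force: [0.5, 0.7, -0.6]
finger_gap: 0.0856
```

```bash
sed -i 's/22.8/24.0/' h.py; python3 - <<'E'
from h import *
st();P,R=pose(0,0,.16);print(P,rel(P,R))
E
```

```text
t1.65 pos [0.3238 0.3915 0.3277] F [ 0.5  0.7 -0.6] M [ 0.05 -0.04  0.01] gap 0.0856 q [-1.28  0.05  0.28  1.83 -0.01  1.27 -0.45]
[ 0.54149305 -0.05930022  0.25923809] [-0.1058  1.2469  0.1722  0.3836  0.4291  2.1159]
```

Request:
arm_command(rows=[-0.05, 0.65, 0, 0, 0, 0.95, 1, -0.05, 0.65, 0, 0, 0, 0.95, 1, -0.05, 0.65, 0, 0, 0, 0.95, 1, -0.05, 0.65, 0, 0, 0, 0.95, 1, -0.05, 0.65, 0, 0, 0, 0.95, 1, -0.05, 0.65, 0, 0, 0, 0.95, 1, -0.05, 0.65, 0, 0, 0, 0.95, 1, -0.05, 0.65, 0, 0, 0, 0.95, 1, -0.05, 0.65, 0, 0, 0, 0.95, 1, -0.05, 0.65, 0, 0, 0, 0.95, 1, -0.05, 0.65, 0, 0, 0, 0.95, 1, -0.05, 0.65, 0, 0, 0, 0.95, 1])

```text
time_s: 2.65
eef_pos: [0.4387, 0.1587, 0.3277]
tool_rot: [3.123, -0.328, -0.001]
ft_force: [-0.1, 0.7, 0.1]
finger_gap: 0.0854
```

```bash
python3 - <<'E'
from h import *
st();P,R=pose(0,0,.16);print(P,rel(P,R))
E
```

```text
t2.65 pos [0.4387 0.1587 0.3277] F [-0.1  0.7  0.1] M [-0.01  0.    0.  ] gap 0.0854 q [-1.03 -0.05  0.53  1.92  0.03  1.27 -0.72]
[ 0.54149305 -0.05930022  0.25923809] [0.3646 0.4795 0.1719 0.4731 0.2394 1.184 ]
```

Request:
arm_command(rows=[0.3, 0.4, 0.1, 0.4, 0.2, 0.98, 1, 0.3, 0.4, 0.1, 0.4, 0.2, 0.98, 1, 0.3, 0.4, 0.1, 0.4, 0.2, 0.98, 1, 0.3, 0.4, 0.1, 0.4, 0.2, 0.98, 1, 0.3, 0.4, 0.1, 0.4, 0.2, 0.98, 1, 0.3, 0.4, 0.1, 0.4, 0.2, 0.98, 1, 0.3, 0.4, 0.1, 0.4, 0.2, 0.98, 1, 0.3, 0.4, 0.1, 0.4, 0.2, 0.98, 1, 0.3, 0.4, 0.1, 0.4, 0.2, 0.98, 1, 0.3, 0.4, 0.1, 0.4, 0.2, 0.98, 1])

```text
time_s: 3.48
eef_pos: [0.5231, -0.022, 0.2883]
tool_rot: [-2.508, 1.34, -0.264]
ft_force: [0.1, -0.9, 0.0]
finger_gap: 0.085
```

```bash
python3 - <<'E'
from h import *
st()
for a in(.16,.08,.06,0):
    P,R=pose(0,0,a);print(a,P,rel(P,R))
E
```

```text
t3.48 pos [ 0.5231 -0.022   0.2883] F [ 0.1 -0.9  0. ] M [-0.19  0.29  0.02] gap 0.085 q [-0.78 -0.13  0.76  2.09 -0.09  0.85 -0.94]
0.16 [ 0.54149305 -0.05930022  0.25923809] [0.1012 0.0375 0.0668 0.0741 0.0443 0.2092]
0.08 [ 0.56995316 -0.04662896  0.18555321] [0.1091 0.0265 0.2663 0.0741 0.0443 0.2092]
0.06 [ 0.57706818 -0.04346114  0.16713199] [0.1111 0.0238 0.3162 0.0741 0.0443 0.2092]
0 [ 0.59841326 -0.0339577   0.11186833] [0.117  0.0155 0.4659 0.0741 0.0443 0.2092]
```

Request:
arm_command(rows=[0.1, 0.035, 0.1, 0.074, 0.044, 0.209, 1, 0.1, 0.035, 0.1, 0.074, 0.044, 0.209, 1, 0.111, 0.024, 0.25, 0.074, 0.044, 0.209, 1, 0.111, 0.024, 0.316, 0.074, 0.044, 0.209, 1, 0.111, 0.024, 0.316, 0.074, 0.044, 0.209, 1, 0.111, 0.024, 0.316, 0.074, 0.044, 0.209, 1, 0.111, 0.024, 0.316, 0.074, 0.044, 0.209, 1, 0.111, 0.024, 0.316, 0.074, 0.044, 0.209, 1])

```text
time_s: 4.15
eef_pos: [0.5774, -0.0438, 0.1683]
tool_rot: [-2.341, 1.518, -0.309]
ft_force: [-0.3, -0.1, -0.1]
finger_gap: 0.0853
```

```bash
python3 - <<'E'
from h import *
import cv2
st()
for a in(.06,.03,.004,0):
    P,R=pose(0,0,a);print(a,P,rel(P,R))
out=[]
for n in("side","top"):
    p=snapshot(n)
    X=G0;c=p["R"]@X+p["t"];u=p["mtx"]@(c/c[2]);u=u[:2].astype(int)
    x0,y0=u[0]-55,u[1]-70
    out.append(cv2.resize(p["img"][y0:y0+110,x0:x0+110],(396,396),interpolation=cv2.INTER_CUBIC))
    for r in models.spot_point("red_grip",p)[:1]:print(n,np.round(r["at"],4),round(r["score"],2))
cv2.imwrite("pics/c.png",np.hstack(out)[:,:,::-1])
E
```

```text
t4.15 pos [ 0.5774 -0.0438  0.1683] F [-0.3 -0.1 -0.1] M [-0.16  0.36  0.01] gap 0.0853 q [-0.68  0.21  0.87  2.18 -0.7   0.59 -0.45]
0.06 [ 0.57706818 -0.04346114  0.16713199] [-0.001   0.0015  0.0025 -0.0002 -0.0002  0.0017]
0.03 [ 0.58774072 -0.03870942  0.13950016] [-0.0011  0.0016  0.0775 -0.0002 -0.0002  0.0017]
0.004 [ 0.59699026 -0.03459127  0.11555257] [-0.0011  0.0016  0.1425 -0.0002 -0.0002  0.0017]
0 [ 0.59841326 -0.0339577   0.11186833] [-0.0011  0.0016  0.1525 -0.0002 -0.0002  0.0017]
side [ 0.5962 -0.0377  0.1217] 0.89
```

View pics/c.png

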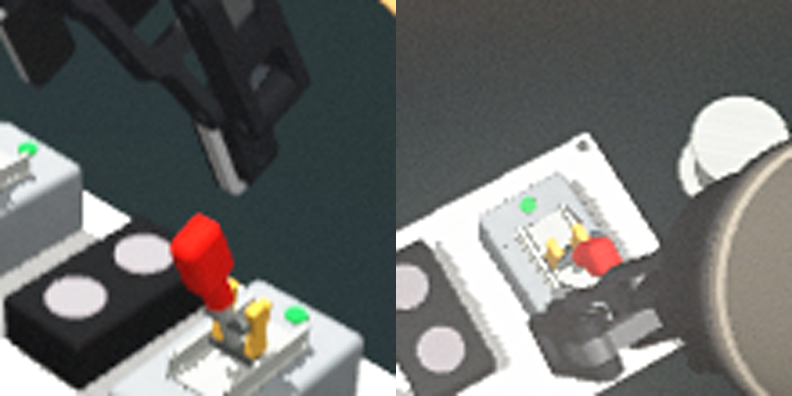

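The side view shows the open fingers just above the red grip, at about (235,190), with the paddle at (203,245) and nothing in between. I'll go down with the jaws part closed.

Request:
arm_command(rows=[-0.001, 0.002, 0, 0, 0, 0, 0.6, -0.001, 0.002, 0, 0, 0, 0, 0.6, -0.001, 0.002, 0.04, 0, 0, 0, 0.6, -0.001, 0.002, 0.08, 0, 0, 0, 0.6, -0.001, 0.002, 0.11, 0, 0, 0, 0.6, -0.001, 0.002, 0.13, 0, 0, 0, 0.6, -0.001, 0.002, 0.147, 0, 0, 0, 0.6, -0.001, 0.002, 0.147, 0, 0, 0, 0.6, -0.001, 0.002, 0.147, 0, 0, 0, 0.6])

```text
time_s: 5.1
eef_pos: [0.5976, -0.0341, 0.1145]
tool_rot: [-2.338, 1.518, -0.309]
ft_force: [0.0, -0.6, -0.4]
finger_gap: 0.0509
```

```bash
python3 - <<'E'
from h import *
import cv2
st()
P,R=pose(0,0,0);print(P,rel(P,R))
out=[]
for n in("side","top"):
    p=snapshot(n)
    X=G0;c=p["R"]@X+p["t"];u=p["mtx"]@(c/c[2]);u=u[:2].astype(int)
    x0,y0=u[0]-55,u[1]-60
    out.append(cv2.resize(p["img"][y0:y0+110,x0:x0+110],(396,396),interpolation=cv2.INTER_CUBIC))
    for r in models.spot_point("red_grip",p)[:1]:print(n,np.round(r["at"],4),round(r["score"],2))
cv2.imwrite("pics/d.png",np.hstack(out)[:,:,::-1])
E
```

```text
t5.10 pos [ 0.5976 -0.0341  0.1145] F [ 0.  -0.6 -0.4] M [-0.24  0.35 -0.04] gap 0.0509 q [-0.54  0.33  0.72  2.18 -0.93  0.53 -0.26]
[ 0.59841326 -0.0339577   0.11186833] [ 0.0005  0.0006  0.0068 -0.003   0.0006  0.0004]
side [ 0.5978 -0.0349  0.1239] 0.56
top [ 0.5958 -0.0353  0.1228] 0.61
```

View pics/d.png

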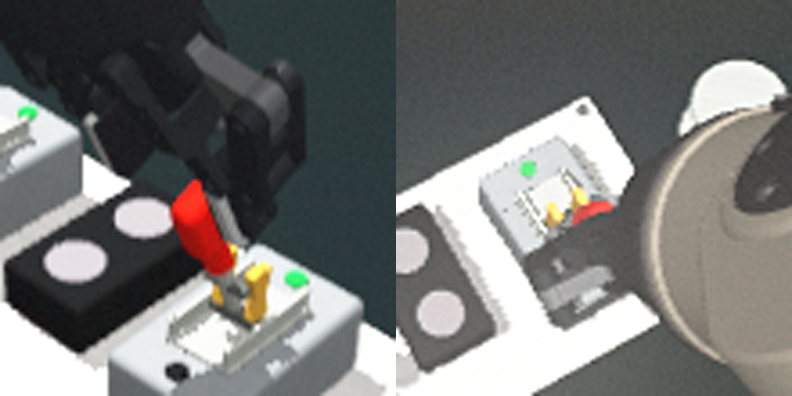

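The near finger seems to sit a bit high or behind the paddle at (230,220), so I'll project my model over the picture before closing.

```bash
cat >> h.py <<'E'
import cv2
def proj(p,X):
    rv,_=cv2.Rodrigues(p["R"]);return cv2.projectPoints(np.atleast_2d(X).astype(float),rv,np.array(p["t"],float),p["mtx"],np.array([p["k1"],0,0,0,0.]))[0][:,0]
E
python3 - <<'E'
from h import *
p=snapshot("side");s=arm.observe();R=Ro.from_rotvec(s["tool_rot"]).as_matrix();T=s["eef_pos"]
x0,y0=(proj(p,G0)[0]-[45,60]).astype(int);k=6
im=cv2.resize(p["img"][y0:y0+95,x0:x0+95],None,fx=k,fy=k,interpolation=cv2.INTER_CUBIC)[:,:,::-1].copy()
q=lambda X:[tuple(int(v) for v in (u-[x0,y0]+.5)*k) for u in proj(p,X)]
F=np.c_[frame(0)]. T
B=[G0+F@np.array([a*.01,b*.007,c*.015]) for a in(-1,1) for b in(-1,1) for c in(-1,1)]
P=q(B)
for i in range(8):
    for j in(1,2,4):
        if i<i^j: cv2.line(im,P[i],P[i^j],(0,255,0),1)
g=s["finger_gap"]/2
for sg,c in((1,(255,255,0)),(-1,(255,0,255))):
    L=[T+R@np.array([sg*g,y,z]) for y,z in((-.011,0),(.011,0),(-.011,-.022),(.011,-.022))]
    Q=q(L);
    for a,b in((0,1),(2,3),(0,2),(1,3)):cv2.line(im,Q[a],Q[b],c,1)
cv2.imwrite("pics/e.png",im)
E
```

```text
(no output)
```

View pics/e.png

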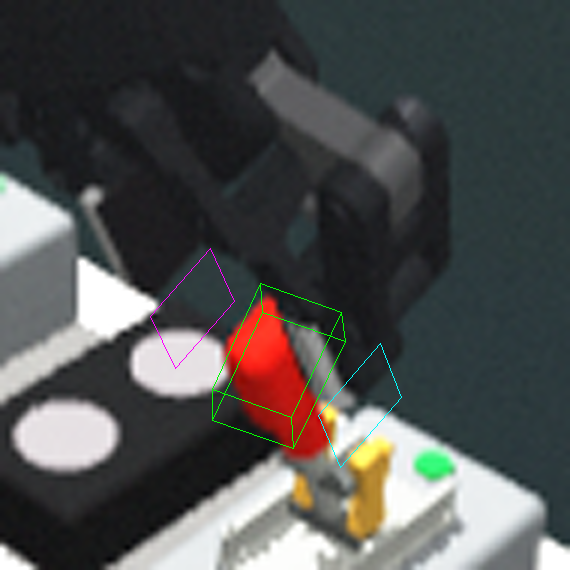

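```bash
python3 - <<'E'
from h import *
p=snapshot("side");s=arm.observe();R=Ro.from_rotvec(s["tool_rot"]).as_matrix();T=s["eef_pos"]
x0,y0=(proj(p,G0)[0]-[45,60]).astype(int);k=6
im=cv2.resize(p["img"][y0:y0+95,x0:x0+95],None,fx=k,fy=k,interpolation=cv2.INTER_CUBIC)[:,:,::-1].copy()
q=lambda X:[tuple(int(v) for v in (u-[x0,y0]+.5)*k) for u in proj(p,X)]
F=np.stack(frame(0),1)
P=q([G0+F@np.array([a*.01,b*.007,c*.015]) for a in(-1,1) for b in(-1,1) for c in(-1,1)])
for i in range(8):
    for j in(1,2,4):
        if i<i^j: cv2.line(im,P[i],P[i^j],(0,255,0),1)
a,b=q([G0,hinge()]);cv2.line(im,a,b,(255,255,255),1)
g=s["finger_gap"]/2
for sg,c in((1,(255,255,0)),(-1,(255,0,255))):
    Q=q([T+R@np.array([sg*g,y,z]) for y,z in((-.011,0),(.011,0),(-.011,-.03),(.011,-.03))])
    for a,b in((0,1),(2,3),(0,2),(1,3)):cv2.line(im,Q[a],Q[b],c,1)
cv2.imwrite("pics/f.png",im)
print(R.round(2),toolR(0).round(2),F.round(2))
m=models.regions_of("red_grip",p)[0];ys,xs=np.nonzero(m["mask"]);print(m["score"],((xs.mean()-x0)*k,(ys.mean()-y0)*k))
E
```

```text
[[ 0.41 -0.84  0.36]
 [-0.91 -0.37  0.16]
 [-0.   -0.39 -0.92]] [[ 0.41 -0.84  0.36]
 [-0.91 -0.37  0.16]
 [-0.   -0.39 -0.92]] [[ 0.84 -0.41 -0.36]
 [ 0.37  0.91 -0.16]
 [ 0.39  0.    0.92]]
0.57 (np.float64(284.2385321100919), np.float64(408.22018348623857))
```

View pics/f.png

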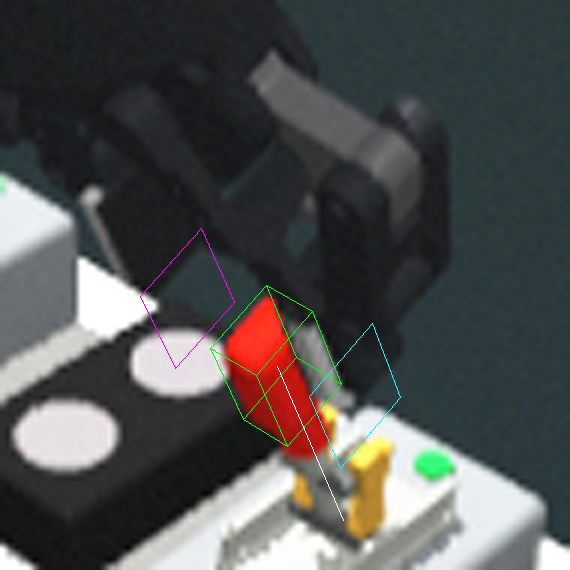

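```bash
python3 - <<'E'
from h import *
print(arm.nose_length)
p=snapshot("side");s=st();R=Ro.from_rotvec(s["tool_rot"]).as_matrix();T=s["eef_pos"]
x0,y0=(proj(p,G0)[0]-[60,75]).astype(int);k=6
im=cv2.resize(p["img"][y0:y0+98,x0:x0+100],None,fx=k,fy=k,interpolation=cv2.INTER_CUBIC)[:,:,::-1].copy()
im=(255*(im/255.)**.45).astype(np.uint8)
q=lambda X:[tuple(int(v) for v in (u-[x0,y0]+.5)*k) for u in proj(p,X)]
for z in(-.06,-.04,-.02,0,):
    a,b=q([T+R@[0,0,z],T+R@[0,0,z+.02]]);cv2.line(im,a,b,(0,255,0),1);cv2.circle(im,b,3,(0,255,0),1)
cv2.imwrite("pics/g.png",im)
E
```

```text
0.008
t5.50 pos [ 0.5977 -0.0338  0.1146] F [-0.3 -0.  -0.1] M [-0.11  0.33 -0.04] gap 0.0515 q [-0.54  0.33  0.72  2.18 -0.93  0.53 -0.26]
```

View pics/g.png

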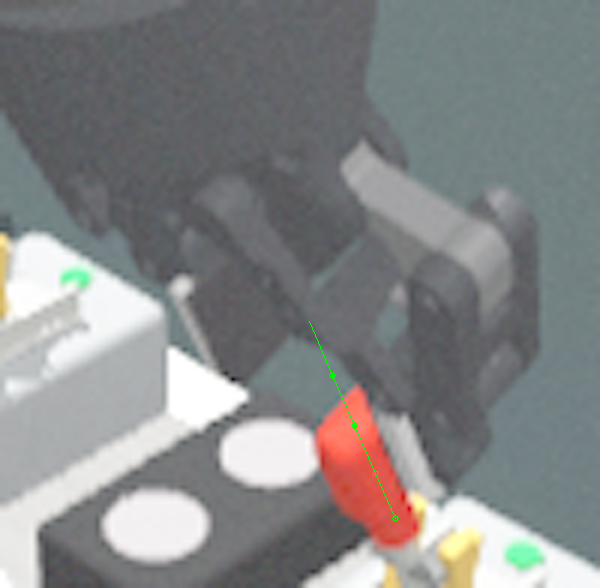

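With the contrast raised, the fingers straddle the paddle, but the tips (about (440,490) and (230,380)) look higher than nominal. I'll go 10 mm deeper, which is safe under either reading, and close.

Request:
arm_command(rows=[0, 0, 0.014, 0, 0, 0, 0.6, 0, 0, 0.028, 0, 0, 0, 0.6, 0, 0, 0.028, 0, 0, 0, 0.6, 0, 0, 0.028, 0, 0, 0, 0.25, 0, 0, 0.028, 0, 0, 0, 0.25, 0, 0, 0.028, 0, 0, 0, 0.25, 0, 0, 0.028, 0, 0, 0, 0, 0, 0, 0.028, 0, 0, 0, 0, 0, 0, 0.028, 0, 0, 0, 0, 0, 0, 0.028, 0, 0, 0, 0, 0, 0, 0.028, 0, 0, 0, 0, 0, 0, 0.028, 0, 0, 0, 0])

```text
time_s: 6.5
eef_pos: [0.602, -0.0325, 0.1046]
tool_rot: [-2.338, 1.517, -0.311]
ft_force: [-1.0, -5.4, 6.4]
finger_gap: 0.0122
```

```bash
python3 - <<'E'
from h import *
p=snapshot("side");s=st();R=Ro.from_rotvec(s["tool_rot"]).as_matrix();T=s["eef_pos"]
P,Rr=pose(0,0,0);print(rel(P,Rr))
x0,y0=(proj(p,G0)[0]-[60,75]).astype(int);k=6
im=cv2.resize(p["img"][y0:y0+98,x0:x0+100],None,fx=k,fy=k,interpolation=cv2.INTER_CUBIC)[:,:,::-1].copy()
im=(255*(im/255.)**.45).astype(np.uint8)
q=lambda X:[tuple(int(v) for v in (u-[x0,y0]+.5)*k) for u in proj(p,X)]
for z in(-.02,-0,):
    a,b=q([T+R@[0,0,z],T+R@[0,0,z+.02]]);cv2.circle(im,b,3,(0,255,0),1)
cv2.imwrite("pics/i.png",im)
E
```

```text
t6.55 pos [ 0.602  -0.0325  0.1046] F [-2.6 -5.2  5.7] M [-1.    0.36 -0.04] gap 0.0123 q [-0.51  0.35  0.67  2.18 -0.96  0.51 -0.24]
[-0.0004  0.0017 -0.0204 -0.0044 -0.0003  0.0005]
```

View pics/i.png

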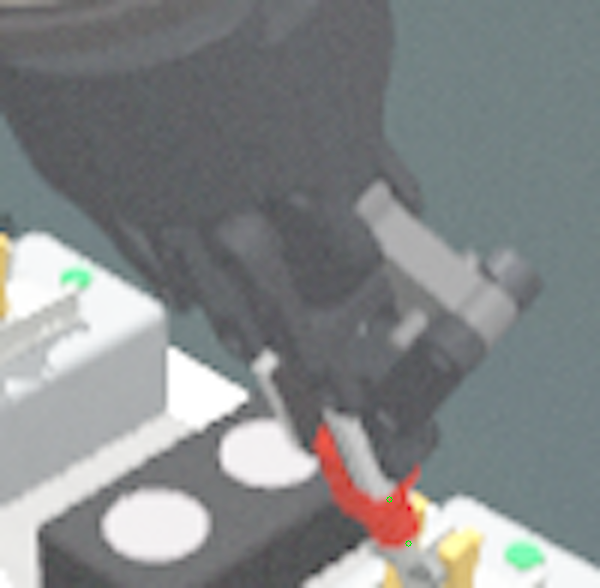

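The pads hold the paddle (gap 12.2 mm), with the grip centre at about (350,480) between them. Next is the pull along the bat.

Request:
arm_command(rows=[0, 0, -0.008, 0, 0, 0, 0, 0, 0, -0.014, 0, 0, 0, 0, 0, 0, -0.02, 0, 0, 0, 0, 0, 0, -0.02, 0, 0, 0, 0, 0, 0, -0.02, 0, 0, 0, 0])

```text
time_s: 6.97
eef_pos: [0.599, -0.0337, 0.112]
tool_rot: [-2.338, 1.517, -0.311]
ft_force: [4.1, -3.0, -6.4]
finger_gap: 0.0119
```

```bash
python3 - <<'E'
from h import *
s=st();print("tool F",Ro.from_rotvec(s["tool_rot"]).as_matrix().T@s["ft_force"])
E
```

```text
t6.97 pos [ 0.599  -0.0337  0.112 ] F [ 4.1 -3.  -6.4] M [-1.04 -0.02 -0.2 ] gap 0.0119 q [-0.52  0.33  0.69  2.18 -0.93  0.52 -0.26]
tool F [4.4158288  0.17343279 6.85979916]
```

Request:
arm_command(rows=[0, 0, -0.006, 0, 0, 0, 0, 0, 0, -0.006, 0, 0, 0, 0, 0, 0, -0.006, 0, 0, 0, 0])

```text
time_s: 7.22
eef_pos: [0.5982, -0.0341, 0.1142]
tool_rot: [-2.338, 1.517, -0.311]
ft_force: [4.2, -2.7, -6.5]
finger_gap: 0.012
```

```bash
python3 - <<'E'
from h import *
s=st();R=Ro.from_rotvec(s["tool_rot"]).as_matrix();print("tool F",R.T@s["ft_force"])
T=s["eef_pos"];H=hinge();r=R.T@(T-H);print("TCP rel hinge in tool",r,"expected z",-(.07+.0105-.011)+.01)
# rotate about hinge by phi (flip +): tool about axis y_b
y=frame(0)[1]
for ph in(.1,.2,.3,.4,.5,.6,.7,.76,.8):
    Q=Ro.from_rotvec(y*ph);print(ph,rel(H+Q.apply(T-H),Q.as_matrix()@R,s))
E
```

```text
t7.22 pos [ 0.5982 -0.0341  0.1142] F [ 4.2 -2.7 -6.5] M [-1.07 -0.06 -0.1 ] gap 0.012 q [-0.53  0.33  0.7   2.18 -0.92  0.52 -0.27]
tool F [4.2005527  0.07821965 7.07302903]
TCP rel hinge in tool [ 5.84179102e-05 -8.49795481e-04 -6.12103737e-02] expected z -0.059500000000000004
0.1 [ 0.000e+00 -1.530e-02  1.000e-03 -1.273e-01 -1.000e-04 -0.000e+00]
0.2 [ 0.000e+00 -3.040e-02  3.500e-03 -2.546e-01 -2.000e-04 -1.000e-04]
0.3 [ 0.00e+00 -4.51e-02  7.50e-03 -3.82e-01 -3.00e-04 -1.00e-04]
0.4 [ 0.000e+00 -5.940e-02  1.290e-02 -5.093e-01 -4.000e-04 -2.000e-04]
0.5 [ 1.000e-04 -7.310e-02  1.980e-02 -6.366e-01 -5.000e-04 -2.000e-04]
0.6 [ 1.000e-04 -8.600e-02  2.790e-02 -7.639e-01 -6.000e-04 -3.000e-04]
0.7 [ 1.000e-04 -9.810e-02  3.740e-02 -8.913e-01 -7.000e-04 -3.000e-04]
0.76 [ 1.000e-04 -1.048e-01  4.360e-02 -9.677e-01 -8.000e-04 -3.000e-04]
0.8 [ 1.0000e-04 -1.0910e-01  4.7900e-02 -1.0186e+00 -8.0000e-04 -4.0000e-04]
```

Request:
arm_command(rows=[0, -0.0075, 0.0003, -0.064, 0, 0, 0, 0, -0.0153, 0.001, -0.127, 0, 0, 0, 0, -0.023, 0.002, -0.191, 0, 0, 0, 0, -0.0304, 0.0035, -0.255, 0, 0, 0, 0, -0.0304, 0.0035, -0.255, 0, 0, 0])

```text
time_s: 7.63
eef_pos: [0.6102, -0.0281, 0.1174]
tool_rot: [-2.495, 1.613, -0.164]
ft_force: [0.5, -5.3, -7.8]
finger_gap: 0.0123
```

```bash
cat >> h.py <<'E'
def swing():
    s=st();R=Ro.from_rotvec(s["tool_rot"]).as_matrix();print("tool F",(R.T@s["ft_force"]).round(1))
    T=s["eef_pos"];H=hinge();x,y,z=frame(.4)
    th=np.arctan2(-R[:,2]@x,-R[:,2]@z);v=T-H
    print("tool lean",th+.4,"TCP lean",np.arctan2(v@x,v@z)+.4,"radius",np.linalg.norm(v))
    return s,R,T,H,th+.4
def steps(s,R,T,H,th,tg,rad):
    for t in tg:
        Q=Ro.from_rotvec(frame(0)[1]*(t-th));print(round(t,2),rel(H+frame(t)[2]*rad,Q.as_matrix()@R,s))
E
python3 - <<'E'
from h import *
a=swing();steps(*a,(.3,.4,.5,.6,.7,.8),.0612)
for n in("side","top"):
    p=snapshot(n)
    for r in models.spot_point("red_grip",p)[:1]:
        v=np.array(r["at"])-hinge();x,y,z=frame(.4);print(n,r["score"],r["at"],"rad",np.linalg.norm(v),"flip",np.arctan2(v@x,v@z)+.4)
E
```

```text
t7.63 pos [ 0.6102 -0.0281  0.1174] F [ 0.5 -5.3 -7.8] M [-1.67  0.48  0.  ] gap 0.0123 q [-0.68  0.45  0.85  2.02 -0.67  0.74 -0.57]
tool F [5.  3.2 7.3]
tool lean 0.20076527765423646 TCP lean 0.2380533575634169 radius 0.060691324252358764
0.3 [ 0.0014 -0.0095 -0.0006 -0.1263 -0.0005 -0.0002]
0.4 [ 0.0014 -0.0246  0.0016 -0.2537 -0.001  -0.0004]
0.5 [ 0.0015 -0.0394  0.0054 -0.381  -0.0015 -0.0006]
0.6 [ 0.0015 -0.0538  0.0107 -0.5083 -0.002  -0.0008]
0.7 [ 0.0016 -0.0676  0.0173 -0.6356 -0.0026 -0.001 ]
0.8 [ 0.0016 -0.0806  0.0253 -0.763  -0.0031 -0.0012]
side 0.68 [0.6089, -0.028, 0.1352] rad 0.07845425925396003 flip 0.2596673594328911
```

The bat is unlocked and swinging: grip radius about 79 mm, flip about 0.25. I'll keep going.

Request:
arm_command(rows=[0.001, -0.0095, -0.0006, -0.126, 0, 0, 0, 0.001, -0.017, 0.0003, -0.19, 0, 0, 0, 0.001, -0.0246, 0.0014, -0.254, 0, 0, 0, 0.001, -0.032, 0.003, -0.318, 0, 0, 0, 0.001, -0.0394, 0.005, -0.381, 0, 0, 0, 0.001, -0.0466, 0.0075, -0.445, 0, 0, 0, 0.001, -0.0538, 0.0102, -0.508, 0, 0, 0, 0.001, -0.0538, 0.0102, -0.508, 0, 0, 0])

```text
time_s: 8.5
eef_pos: [0.6289, -0.0197, 0.1161]
tool_rot: [2.492, -1.613, -0.163]
ft_force: [-3.3, -3.5, -6.5]
finger_gap: 0.0121
```

```bash
python3 - <<'E'
from h import *
a=swing();steps(*a,(.7,.76,.8,.82),.0612)
for n in("side","top"):
    p=snapshot(n)
    for r in models.spot_point("red_grip",p)[:1]:
        v=np.array(r["at"])-hinge();x,y,z=frame(.4);print(n,r["score"],r["at"],"rad",np.linalg.norm(v),"flip",np.arctan2(v@x,v@z)+.4)
E
```

```text
t8.50 pos [ 0.6289 -0.0197  0.1161] F [-3.3 -3.5 -6.5] M [-1.02  0.69  0.5 ] gap 0.0121 q [-0.69  0.73  0.9   1.68 -0.49  1.2  -0.8 ]
tool F [1.8 3.1 7.3]
tool lean 0.6012244241181895 TCP lean 0.5801511398035761 radius 0.05953601526901657
0.7 [ 1.700e-03 -1.820e-02 -3.500e-03 -1.258e-01 -4.000e-04 -1.000e-04]
0.76 [ 1.700e-03 -2.730e-02 -2.300e-03 -2.022e-01 -6.000e-04 -1.000e-04]
0.8 [ 1.700e-03 -3.330e-02 -1.200e-03 -2.531e-01 -7.000e-04 -2.000e-04]
0.82 [ 1.700e-03 -3.630e-02 -6.000e-04 -2.786e-01 -8.000e-04 -2.000e-04]
side 0.64 [0.636, -0.0203, 0.1341] rad 0.07847096001784241 flip 0.6174252872613972
top 0.71 [0.6273, -0.02, 0.1355] rad 0.07850880374124615 flip 0.5160628543947828
```

Request:
arm_command(rows=[0.001, -0.009, -0.003, -0.063, 0, 0, 0, 0.001, -0.0182, -0.0035, -0.126, 0, 0, 0, 0.001, -0.0273, -0.0023, -0.202, 0, 0, 0, 0.001, -0.0333, -0.0012, -0.253, 0, 0, 0, 0.001, -0.0345, -0.0012, -0.253, 0, 0, 0, 0.001, -0.0345, -0.0012, -0.253, 0, 0, 0])

```text
time_s: 9.2
eef_pos: [0.6395, -0.0156, 0.1148]
tool_rot: [2.344, -1.524, -0.307]
ft_force: [-6.4, 0.8, -4.6]
finger_gap: 0.012
```

```bash
python3 - <<'E'
from h import *
a=swing();steps(*a,(.8,),.0612)
print("home");steps(*a,(.8,),.0505)
for n in("side","top"):
    p=snapshot(n)
    for r in models.spot_point("red_grip",p)[:1]:
        v=np.array(r["at"])-hinge();x,y,z=frame(.4);print(n,r["score"],r["at"],"rad",np.linalg.norm(v),"flip",np.arctan2(v@x,v@z)+.4)
E
```

```text
t9.20 pos [ 0.6395 -0.0156  0.1148] F [-6.4  0.8 -4.6] M [0.39 0.93 0.1 ] gap 0.012 q [-0.65  0.87  0.88  1.49 -0.43  1.41 -0.86]
tool F [-3.3  3.3  6.4]
tool lean 0.7944586928204994 TCP lean 0.7678882632604824 radius 0.06135002236021275
0.8 [ 0.0001 -0.0049  0.0003 -0.0071  0.      0.    ]
home
0.8 [ 0.0001 -0.0048  0.0271 -0.0071  0.      0.    ]
side 0.91 [0.6489, -0.011, 0.1336] rad 0.08272058776963077 flip 0.8035664570035987
top 0.5 [0.6466, -0.0129, 0.1335] rad 0.08154124510273048 flip 0.771628299678032
```

Request:
arm_command(rows=[0, -0.003, 0.004, -0.007, 0, 0, 0, 0, -0.0048, 0.01, -0.007, 0, 0, 0, 0, -0.0048, 0.018, -0.007, 0, 0, 0, 0, -0.0048, 0.026, -0.007, 0, 0, 0, 0, -0.0048, 0.028, -0.007, 0, 0, 0, 0, -0.0048, 0.028, -0.007, 0, 0, 0])

```text
time_s: 9.9
eef_pos: [0.6359, -0.0169, 0.1047]
tool_rot: [2.342, -1.524, -0.312]
ft_force: [-6.6, -1.2, -1.4]
finger_gap: 0.012
```

```bash
python3 - <<'E'
from h import *
a=swing()
for n in("side","top"):
    p=snapshot(n)
    for r in models.spot_point("red_grip",p)[:1]:
        v=np.array(r["at"])-hinge();x,y,z=frame(.4);print(n,r["score"],r["at"],"rad",np.linalg.norm(v),"flip",np.arctan2(v@x,v@z)+.4)
E
```

```text
t9.90 pos [ 0.6359 -0.0169  0.1047] F [-6.6 -1.2 -1.4] M [-0.29  1.29  0.35] gap 0.012 q [-0.65  0.88  0.88  1.51 -0.44  1.4  -0.86]
tool F [-1.6  5.5  3.9]
tool lean 0.7972064806865999 TCP lean 0.7677614272563296 radius 0.05054939678199867
side 0.95 [0.6418, -0.0078, 0.1204] rad 0.06882937407721042 flip 0.8096286966717199
top 0.52 [0.6414, -0.0159, 0.1228] rad 0.06943001058784477 flip 0.7474617589158701
```

Radius is back to about 69 mm, which is home. I'll open the jaws and back out along the bat.

Request:
arm_command(rows=[0, 0, 0, 0, 0, 0, 0.3, 0, 0, 0, 0, 0, 0, 0.6, 0, 0, 0, 0, 0, 0, 0.6, 0, 0, 0, 0, 0, 0, 0.6, 0, 0, -0.03, 0, 0, 0, 0.6, 0, 0, -0.08, 0, 0, 0, 0.6, 0, 0, -0.14, 0, 0, 0, 0.6, 0, 0, -0.22, 0, 0, 0, 0.6, 0, 0, -0.3, 0, 0, 0, 0.6, 0, 0, -0.3, 0, 0, 0, 0.6, 0, 0, -0.3, 0, 0, 0, 0.6])

```text
time_s: 11.02
eef_pos: [0.68, 0.0015, 0.2178]
tool_rot: [2.345, -1.525, -0.307]
ft_force: [-0.5, 0.5, -1.2]
finger_gap: 0.0511
```

```bash
python3 - <<'E'
from h import *
st();out=[]
for n in("side","top"):
    p=snapshot(n)
    for qn in("red_grip","blue_grip"):
      for r in models.spot_point(qn,p)[:1]:
        v=np.array(r["at"])-hinge();x,y,z=frame(.4);print(n,qn,r["score"],r["at"],"rad",np.linalg.norm(v),"flip",np.arctan2(v@x,v@z)+.4)
    u=proj(p,G0)[0].astype(int);x0,y0=u-[60,60]
    out.append(cv2.resize(p["img"][y0:y0+110,x0:x0+110],(396,396),interpolation=cv2.INTER_CUBIC))
cv2.imwrite("pics/j.png",np.hstack(out)[:,:,::-1])
E
```

```text
t11.02 pos [0.68   0.0015 0.2178] F [-0.5  0.5 -1.2] M [ 0.15 -0.37 -0.  ] gap 0.0511 q [-0.62  0.84  0.91  1.29 -0.41  1.63 -0.9 ]
side red_grip 0.72 [0.6505, -0.013, 0.1199] rad 0.0706572837641452 flip 0.8882820947038192
side blue_grip 0.86 [0.5273, 0.1269, 0.125] rad 0.1897149131842817 flip 0.07794619589250945
top red_grip 0.51 [0.6432, -0.0145, 0.1229] rad 0.070302043376923 flip 0.776590277124823
top blue_grip 0.44 [0.5259, 0.1255, 0.1231] rad 0.188617411458367 flip 0.04427837536918061
```

View pics/j.png

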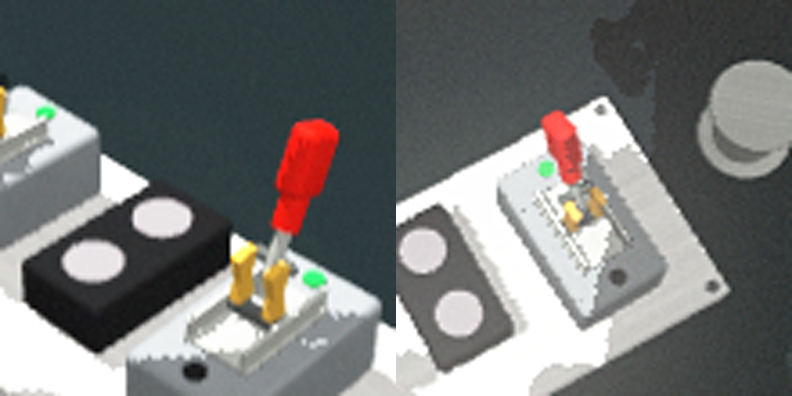

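```bash
python3 -c "
from rig import arm
print(arm.job_done())"
```

```text
the job is handed in; nothing more can be done
None
```

I switched the red switch on and handed in the job at about 11 s of the 32 s allowed; no verdict came back. I gripped the paddle, pulled it out about 10 mm against a spring force of about 7 N, and swung it to the green-dot side. Then I lowered it home, let go and backed off 12 cm.

**Red switch:** in the last pictures the bat leans to the green-dot side. The two cameras put its grip about 70 mm from the hinge, which is home (it read about 82 mm while pulled out). They put the flip at 0.78 (top) and 0.89 (side). The two disagree by about 0.1 rad, and 0.89 is past the 0.80 end position, so that reading is off. Both are above the 0.68 needed.

**Blue switch:** its grip reads within about 5 mm of its starting position in both cameras, which is about the accuracy of the point finder.

**Gripper:** it reads roughly zero force and touches nothing.

**Earlier mismatch:** before I gripped, the fingertips looked higher in the side picture than their stated position. I went 11 mm deeper before closing, and the grip held.

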